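# Push the crayon case through the gap into its bay

### The job

Push the blue crayon case along the sill, lengthwise through the narrow gap between the two oak bumper blocks, until it lies straight in the crayon bay with its leading end home against the back strip, then take the hand away. Only push it: keep it flat on the sill and do not lift or tip it, and leave the other toys where they stand.

Things in the scene. Friction and masses are not known exactly. Their poses are not given: they have to be found in the camera images.
- case: loose blue plastic flip-top crayon case, shut: flat box 110 mm long (x), 64 wide (y), 30 tall, 0.14 to 0.28 kg, crayon stripes on top; origin at the centre of its underside, z up. Starts before the gap (its centre at bay x -180 to -150 mm), up to 50 mm off the gap's middle line and up to 0.3 rad askew, +x end towards the gap
- bay: pale oak bay screwed to the sill; origin on the sill mid-gap, +x the way in, y across. Two blocks (x -20 to 20 mm, 55 wide, 40 tall) flank a 70 mm gap (inner faces y = -35 and 35), inner entry edges rounded 12 mm. Back strip 90 wide (y), 22 tall, front face at x = 140: case home has its centre at x = 85, wholly past the blocks. Floor is the bare sill
- nest0: bystander: largest (bottom) of a stack of three closed wooden nesting boxes with painted edges, green, 100 mm square, 50 mm tall; origin at the centre of its underside
- nest1: bystander: middle nesting box, yellow edges, 80 mm square, 42 mm tall, standing on the green one
- nest2: bystander: smallest nesting box, red edges, 60 mm square, 35 mm tall, on the yellow one (whole stack 127 mm tall)
- top: bystander: chrome spinning top, 60 mm across, fixed on a dark round wooden stand, 70 mm tall together; origin at the centre of the underside
- bowl: bystander: white ceramic bowl of glass marbles, 130 mm across, 52 mm tall; origin at the centre of its underside
- star: bystander: flat red acrylic six-pointed star puzzle, 100 mm across, 16 mm tall; origin at the centre of its underside
- car: bystander: yellow wooden toy car, 90 x 52 mm, 48 mm tall; origin at the centre of its underside
- rings: bystander: toy of stacked coloured rings on an 80 mm round base, 91 mm tall; origin at the centre of its underside
Mind the look-alikes: they are no part of the job. What is shaped like the case but turquoise is not meant.

How it is judged:
On the way, in this order (a step that is already met when the one before it is completed fails the run):
1. the case is in the gap between the two blocks, lengthwise and flat (x of case in the frame of bay between -0.055 and 0.05 m and y of case in the frame of bay between -0.008 and 0.008 m and angle between the x axis of case and the x axis of bay, either way round below 0.2 rad and height (world z) of case below 0.006 m and angle between case's own z axis and vertical below 0.05 rad), for 0.1 s.
2. the case is home against the back strip (x of case in the frame of bay above 0.076 m), for 0.1 s.
At the end, for the whole second after the job is handed in: The case lies flat and still in the bay: leading end within 9 mm of the back strip, centre within 20 mm of the gap's middle line, straight within 0.12 rad (7 degrees), having passed lengthwise between the blocks (x of case in the frame of bay between 0.076 and 0.095 m and y of case in the frame of bay between -0.02 and 0.02 m and angle between the x axis of case and the x axis of bay, either way round below 0.12 rad and height (world z) of case below 0.006 m and angle between case's own z axis and vertical below 0.05 rad and linear speed of case below 0.01 m/s); the robot touches nothing.
It fails at once if the case is lifted more than 12 mm or tipped more than 0.25 rad (height (world z) of case above 0.012 m or angle between case's own z axis and vertical above 0.25 rad).
It fails at once if another toy is moved by more than 15 mm (distance of any of nest0, nest1, nest2, top, bowl, star, car, rings from where it was at the start of the episode above 0.015 m).
It also fails if it takes over 72 s, if anything falls off the work surface, if the arm or the gripper's body presses on something with over 40 N, if the wrist force passes 120 N, or if a joint passes its speed limit or range.

### The arm

A 6-joint arm with a two-finger parallel gripper is mounted at the origin on the work surface. World frame = base frame: x ahead of the robot, y to its left, z up, the work surface at z = 0. Lengths are in m, angles in rad, forces in N, time in s.
With the tool pointing down it reaches from about 0.35 to 0.775 m from the base axis. Payload 7.3 kg.
Tool frame: the origin (TCP) lies at the very end of the fingers, on their centre line; the grasp point (between the pads) lies 19 mm behind it; x points along the fingers, y is the direction in which the jaws open and shut, and the axes are right-handed (so a half turn about x gives the same grasp; the last joint's range is limited). The gripper opens to 92 mm and grips with 3 to 60 N. Pads are 19 mm wide; open, the fingers measure 130 mm over their backs; the gripper's body (75 mm by 190 mm) begins 47 mm behind the grasp point.
Start: joints at [-0.146, 0.342, 1.524, -0, 1.275, -0.146], TCP at [0.525, 0, 0.227] pointing down, gripper open.
Joint ranges: [-2.53, 2.53], [-0.77, 2.02], [0.04, 2.7], [-1, 4.14], [0.28, 2.66], [-3.11, 3.11]. Speed limits (rad/s): [2.57, 2.57, 3.14, 3.14, 3.14, 3.14].

### API

Orientations are given as a 3x3 rotation matrix whose columns are the frame's x, y, z axes.
In Python, from station import status, viewer, order, nets gives the robot as it stands.
- The arm moves only by the tool servo_tool, never from a script. Its argument "targets" is text: rows parted by semicolons, each of 7 numbers parted by spaces: the shift along the world's x, y, z in m, then the turn, a rotation vector about the world's x, y, z in degrees, then the gripper's target within -1 to 1 (fully open at 1, half-way at 0, shut at -1). In form: tx ty tz rx ry rz claw; .... A call has 1 to 8 rows; each row is the pose to reach, as a shift and turn from the pose commanded when the call began; what a row does not reach only later rows make up. A row lasts 1/12 s, in which the tool goes at most 41.7 mm and 7.16 degrees, less where a joint would pass 70% of its speed; a pose out of reach is approached as far as the arm can. A call with a gripper value outside its range is refused whole. The fingers move at their own pace and stop on an object; "grip_force" is the grip in N (left out, the last holds). Time passes only in rows, so rows that repeat a pose let the fingers close. It gives the time, the measured TCP pose, the force and the opening at its end, in the units of the state.
- status.get_obs(): the state, without advancing time (a new reading comes with each control period).
- viewer.snapshot(name): name is "scene" or "side" or "wrist"; returns a dict with "image" (400x640x3 uint8, red, green, blue), "K" (3x3 intrinsics, pixels), "R" (3x3) and "t" (3): a world point X has camera coordinates R X + t. Camera axes: x right, y down, z forward; pixel columns grow to the right and rows downward; lengths in m; the calibration is good to about 2 mm. A picture is of the moment at which its call begins. There is no depth.
- order.finish_job(): hands the job in, once; it reports no verdict.
Trained networks look in a picture, given as the dict that the camera call returned (one of the last four; its "shot" number tells which), for a name from the list of things; names that differ only in an ending like _2 or _b are one class to them, and where a whole thing is asked for, a point or a joint stands for the part that bears it (a point fixed in the world has none). Each returns a list of dicts, best first, with "conf" (0 to 1); they miss things now and then, are a little off and sometimes report something else, mostly with a low value. They report only what shows in the picture. A call takes as long as a camera call. They do not tell look-alikes from the thing itself.
- nets.search_frame(picture, name): "extent" ([left, top, right, bottom] in pixels, round what is visible of it).
- nets.cut_out(picture, name): "region" (400x640 bool, what is visible of it) and "extent" ([left, top, right, bottom] in pixels, round what is visible of it).
The state is a dict: "clock": time; "joint_positions": joint angles; "qd": joint speeds; "effort": joint torques, N m; "eef_pos": TCP position; "tool_rot": TCP orientation; "contact_force": force on the tool from outside, world axes, zero at the start; "wrist_torque": the same for the moment, N m; "width": finger opening in m.
Only numpy, scipy, OpenCV 4.12 (cv2) and the standard library are available. Lean on these libraries where they do the work, as an engineer would, in place of code of your own. Each camera call takes 0.05 s, during which the arm holds its last target.

## Working session

There is one attempt and no reset: what is moved stays moved. The work goes in short steps, Python scripts to look and compute and a tool call to move; the robot and the scene stay as the last step left them, time stands still between calls to the robot, and variables do not carry over. Pictures are saved under pics/ and viewed, and the job is handed in when it is done.

Besides the shell and the picture viewer there is one more tool, called after "Emit:" as name(argument=value, ...), one argument or row to a line, values as JSON. servo_tool: Moves the arm, as the interface text tells. Its arguments: {"type":"object","properties":{"targets":{"type":"string"},"grip_force":{"type":"number"}},"required":["targets"]}

```bash
mkdir -p pics
cat > h.py <<'E'
import numpy as np, cv2
from station import status, viewer, order, nets
def save(p,n): cv2.imwrite('pics/'+n+'.png', p['image'][:,:,::-1])
def ray(p,u,v,z):
    R=np.array(p['R']);t=np.array(p['t']);K=np.array(p['K'])
    C=-R.T@t; d=R.T@np.linalg.solve(K,[u,v,1.]); s=(z-C[2])/d[2]; return C+s*d
def proj(p,X):
    R=np.array(p['R']);t=np.array(p['t']);K=np.array(p['K'])
    c=K@(R@np.asarray(X,float).T+t[:,None]); return (c[:2]/c[2]).T
E
python3 - <<'E'
from h import *
for n in ['scene','side','wrist']:
    p=viewer.snapshot(n); save(p,n+'0')
    print(n,-np.array(p['R']).T@p['t'])
    for k in ['case','bay']:
        print(k,[(round(d['conf'],2),np.round(d['extent'])) for d in nets.search_frame(p,k)])
E
```

```text
scene [1.11393187 0.3408672  1.13481974]
case [(0.97, array([218., 196., 251., 232.])), (0.93, array([267., 167., 299., 201.]))]
bay [(0.7, array([344., 276., 372., 297.]))]
side [0.4181042  0.8478766  0.97242034]
case [(0.89, array([264., 122., 302., 160.])), (0.85, array([315., 146., 355., 183.]))]
bay [(0.7, array([289., 192., 368., 264.]))]
wrist [0.52532436 0.08335673 0.38477715]
case [(0.97, array([300., 241., 381., 343.])), (0.77, array([430., 338., 451., 362.]))]
bay [(0.85, array([243.,   0., 428., 185.]))]
```

View pics/scene0.png

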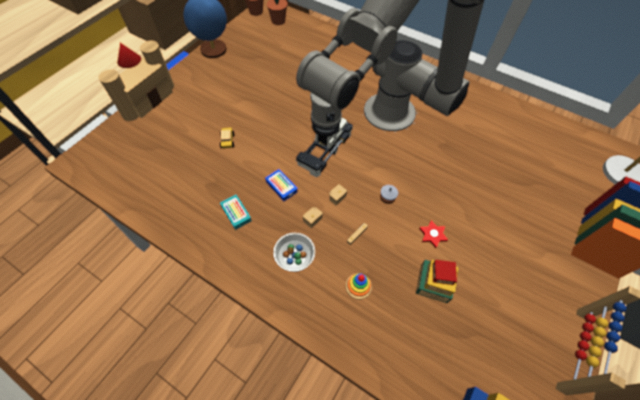

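View pics/side0.png

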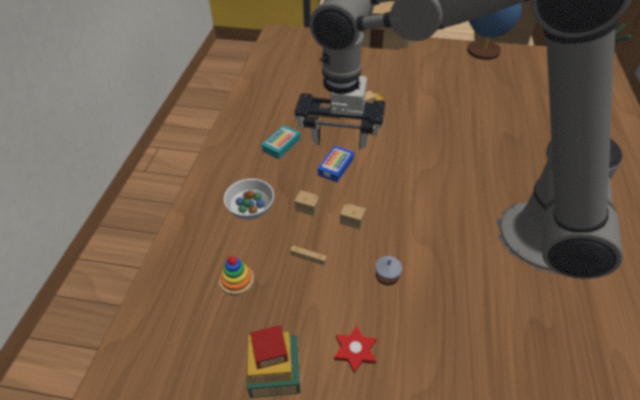

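View pics/wrist0.png

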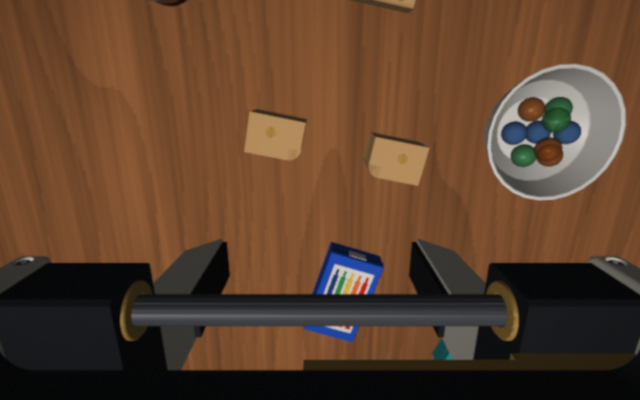

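The blue case is at (281,184) in scene, (336,163) in side and (345,290) in wrist. The bay blocks are at (275,135) and (400,160) in wrist, and the strip is at (309,255) in side. The turquoise look-alike sits further off. Next I'll fit poses by silhouette.

```bash
cat > fit.py <<'E'
from h import *
from scipy.optimize import minimize, least_squares
def box(x0,x1,y0,y1,h): return np.array([[x,y,z] for x in(x0,x1) for y in(y0,y1) for z in(0,h)],float)
def tf(P,q):
    c,s=np.cos(q[2]),np.sin(q[2]); return np.c_[c*P[:,0]-s*P[:,1]+q[0], s*P[:,0]+c*P[:,1]+q[1], P[:,2]]
CASE=[box(-.055,.055,-.032,.032,.03)]
def block(s):
    pts=[]
    for z in(0,.04):
        pts+=[[.02,s*.035,z],[.02,s*.09,z],[-.02,s*.09,z]]
        for a in np.linspace(0,np.pi/2,5): pts.append([-.008-.012*np.sin(a),s*(.047-.012*np.cos(a)),z])
    return np.array(pts)
BAY=[block(1),block(-1),box(.14,.152,-.045,.045,.022)]
def hulls(p,parts,q): return [cv2.convexHull(proj(p,tf(P,q)).astype(np.float32))[:,0] for P in parts]
def bluemask(im):
    h=cv2.cvtColor(im,cv2.COLOR_RGB2HSV); return ((h[...,0]>108)&(h[...,0]<128)&(h[...,1]>130)&(h[...,2]>40)).astype(np.uint8)
def soft(p,parts,q,shape=(400,640),S=4):
    m=np.zeros((shape[0]*2,shape[1]*2),np.uint8)
    for hh in hulls(p,parts,q): cv2.fillConvexPoly(m,np.round((hh*2+.5)*16).astype(np.int32),255,cv2.LINE_AA,4)
    return cv2.resize(m,(shape[1],shape[0]),interpolation=cv2.INTER_AREA)/255.
def overlay(p,fits,name,roi,k):
    x0,y0,x1,y1=roi; im=cv2.resize(p['image'][y0:y1,x0:x1,::-1],None,fx=k,fy=k,interpolation=cv2.INTER_CUBIC)
    for parts,q in fits:
        for hh in hulls(p,parts,q): cv2.polylines(im,[np.round((hh+.5-[x0,y0])*k).astype(np.int32)],True,(0,255,0),1)
    cv2.imwrite('pics/'+name+'.png',im)
E
python3 - <<'E'
from fit import *
P={n:viewer.snapshot(n) for n in ['scene','side','wrist']}
import pickle; pickle.dump(P,open('P0.pkl','wb'))
w=P['wrist']
a=ray(w,275,135,.04);b=ray(w,400,160,.04); print('blocks',a,b)
s=ray(P['side'],309,255,.02); print('strip',s, ray(P['scene'],357,233,.02))
print('case',ray(w,345,292,.03),ray(P['side'],336,163,.03),ray(P['scene'],281,184,.03))
for n in nets.cut_out(w,'case')[:1]: print(n['region'].sum())
m=nets.cut_out(w,'bay'); print([(x['conf'],x['region'].sum()) for x in m])
for n in P:
  for nm in ['bowl','top','star','car','rings','nest0']:
    d=nets.search_frame(P[n],nm)
    if d:
      e=d[0]['extent'];print(n,nm,round(d[0]['conf'],2),np.round(ray(P[n],(e[0]+e[2])/2,(e[1]+e[3])/2,.02),3))
E
```

```text
blocks [0.48218112 0.03666873 0.04      ] [0.60697169 0.01162831 0.04      ]
strip [0.56751264 0.17121621 0.02      ] [0.57193452 0.16815617 0.02      ]
case [ 0.55593703 -0.14776628  0.03      ] [ 0.55014182 -0.1461448   0.03      ] [ 0.5557655  -0.15247588  0.03      ]
240
[(0.9, np.int64(5507))]
scene bowl 0.66 [0.746 0.031 0.02 ]
scene top 0.69 [0.381 0.187 0.02 ]
scene star 0.63 [0.434 0.382 0.02 ]
scene car 0.62 [ 0.493 -0.456  0.02 ]
scene rings 0.59 [0.734 0.255 0.02 ]
scene nest0 0.76 [0.533 0.468 0.02 ]
side bowl 0.88 [0.757 0.025 0.02 ]
side top 0.56 [0.378 0.183 0.02 ]
side car 0.43 [ 0.471 -0.503  0.02 ]
side rings 0.95 [0.718 0.26  0.02 ]
side nest0 0.95 [0.609 0.415 0.02 ]
wrist bowl 0.87 [0.769 0.036 0.02 ]
wrist top 0.59 [0.385 0.155 0.02 ]
wrist car 0.36 [0.387 0.155 0.02 ]
```

```bash
cat >> fit.py <<'E'
def hull_fill(m,near,r):
    # keep pixels near expected pixel, closed
    yy,xx=np.mgrid[:400,:640]; m=m*(((xx-near[0])**2+(yy-near[1])**2)<r*r)
    pts=np.argwhere(m)[:,::-1].astype(np.int32); o=np.zeros_like(m,np.uint8)
    if len(pts)>2: cv2.fillConvexPoly(o,cv2.convexHull(pts),1)
    return o
def fit_case(P,views,q0):
    M={}
    for n in views:
        c=proj(P[n],[[q0[0],q0[1],.015]])[0]; r={'wrist':90,'scene':28,'side':30}[n]
        M[n]=hull_fill(bluemask(P[n]['image']),c,r).astype(float)
    def cost(q): return sum(np.abs(M[n]-soft(P[n],CASE,q)).sum()/max(M[n].sum(),1) for n in views)
    return opt(cost,q0)
def oakmask(im):
    f=im.astype(int); return ((f[...,0]>120)&(f[...,1]>90)&(f[...,0]-f[...,2]>40)).astype(np.uint8)
def opt(cost,q0):
    best=None
    for da in(-.15,0,.15):
        s=np.array([q0]*4,float); s[:,2]+=da; s[1,0]+=.008; s[2,1]+=.008; s[3,2]+=.1
        r=minimize(cost,s[0],method='Nelder-Mead',options=dict(initial_simplex=s,xatol=1e-5,fatol=1e-5,maxiter=250))
        if best is None or r.fun<best.fun: best=r
    return best.x,best.fun
E
python3 - <<'E'
from fit import *
import pickle; P=pickle.load(open('P0.pkl','rb'))
im=P['wrist']['image']
for u,v in [(275,125),(400,150),(290,155),(275,117),(330,150),(275,170)]: print(u,v,im[v,u])
im=P['side']['image']
for u,v in [(309,255),(354,210),(352,222),(320,230)]: print(u,v,im[v,u])
im=P['scene']['image']
for u,v in [(357,233),(339,190),(335,205)]: print(u,v,im[v,u])
for v in (['scene','side','wrist'],['side'],['scene'],['wrist']):
  print(v,fit_case(P,v,[.553,-.148,1.7]))
E
```

```text
275 125 [178 139  92]
400 150 [179 140  92]
290 155 [169 130  86]
275 117 [158 122  80]
330 150 [127  81  48]
275 170 [120  77  46]
309 255 [153 126  92]
354 210 [169 139  99]
352 222 [73 62 47]
320 230 [121  87  58]
357 233 [230 192 129]
339 190 [223 184 117]
335 205 [142 100  62]
['scene', 'side', 'wrist'] (array([ 0.55231424, -0.15916378,  1.29181881]), np.float64(0.5162379217939834))
['side'] (array([ 0.5525149 , -0.16566067,  1.35925044]), np.float64(0.2014168590304864))
['scene'] (array([ 0.54936877, -0.16021547,  1.18862896]), np.float64(0.2015519721402074))
['wrist'] (array([ 0.55274898, -0.15880966,  1.29664955]), np.float64(0.07188860699746298))
```

Run:
```python
from fit import *
import pickle; P=pickle.load(open('P0.pkl','rb'))
w=P['wrist']
cv2.imwrite('pics/wz.png',cv2.resize(w['image'][95:200,230:445,::-1],None,fx=3.6,fy=3.6,interpolation=cv2.INTER_CUBIC))
q=[.545,.024,1.4]
overlay(w,[(BAY,q)],'wo',(230,0,445,200),3)
```

```text
(no output)
```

View pics/wo.png

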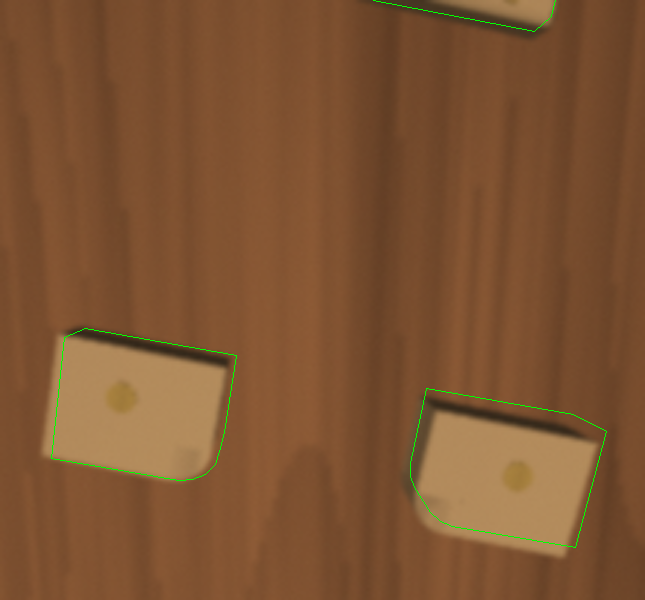

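Run:
```python
from fit import *
import pickle; P=pickle.load(open('P0.pkl','rb'))
w=P['wrist']
px=np.array([[59,335],[43,457],[230,366],[432,408],[599,442],[565,556]])/3+[230,0]-.5
L=np.array([[.02,.09,.04],[-.02,.09,.04],[.02,.035,.04],[.02,-.035,.04],[.02,-.09,.04],[-.02,-.09,.04]])
r=least_squares(lambda q:(proj(w,tf(L,q))-px).ravel(),[.545,.024,1.4])
q=r.x;print(q,np.round(r.fun,1))
overlay(w,[(BAY,q)],'wo2',(230,0,445,200),3)
qc=fit_case(P,['wrist'],[.553,-.148,1.5])[0]
d=qc[:2]-q[:2];c,s=np.cos(q[2]),np.sin(q[2]);print('case in bay',c*d[0]+s*d[1],-s*d[0]+c*d[1],qc[2]-q[2])
for n,roi,k in [('side',(220,100,420,280),4),('scene',(200,140,400,280),4)]:
    overlay(P[n],[(BAY,q),(CASE,qc)],n+'o2',roi,k)
overlay(w,[(CASE,qc)],'wo3',(280,220,480,370),4)
```

```text
[0.54254575 0.02277765 1.37806042] [-0.1 -0.2 -0.  -0.4 -1.   0.6  1.6  0.4 -0.3 -0.3 -0.1 -0.2]
case in bay -0.17655051783948592 -0.0448483254935248 -0.08687046302960555
```

View pics/wo2.png

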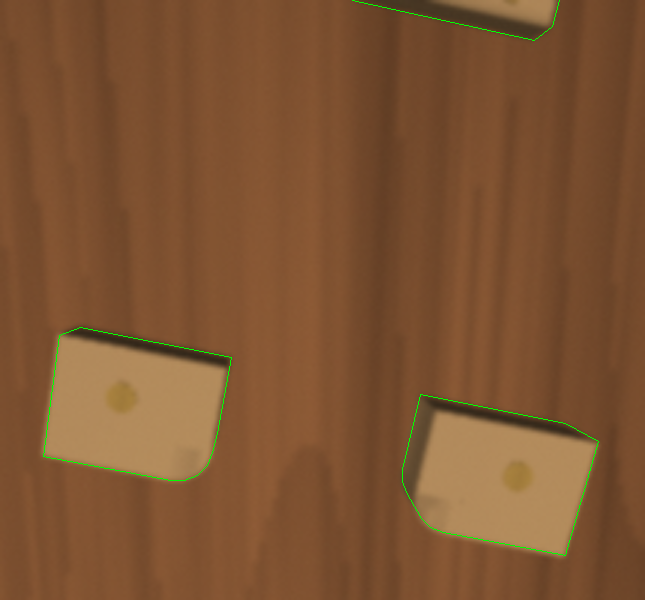

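View pics/wo3.png

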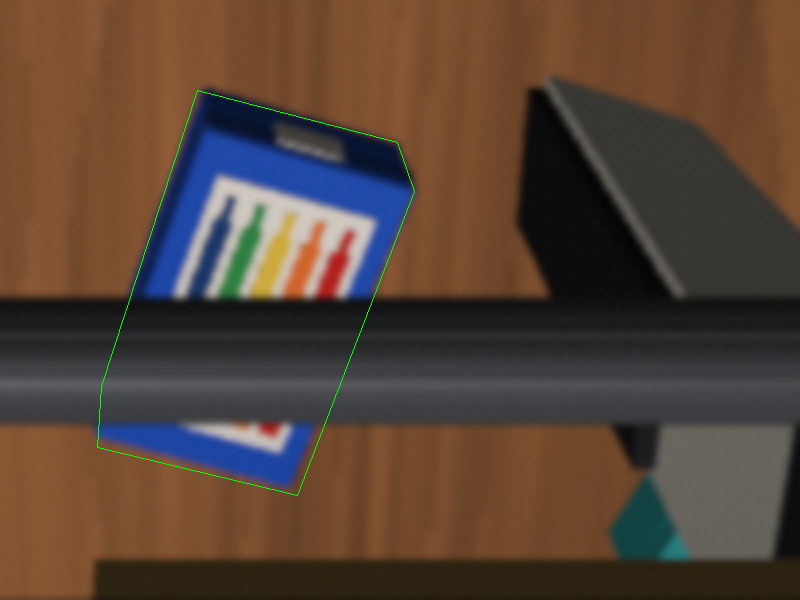

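View pics/sideo2.png

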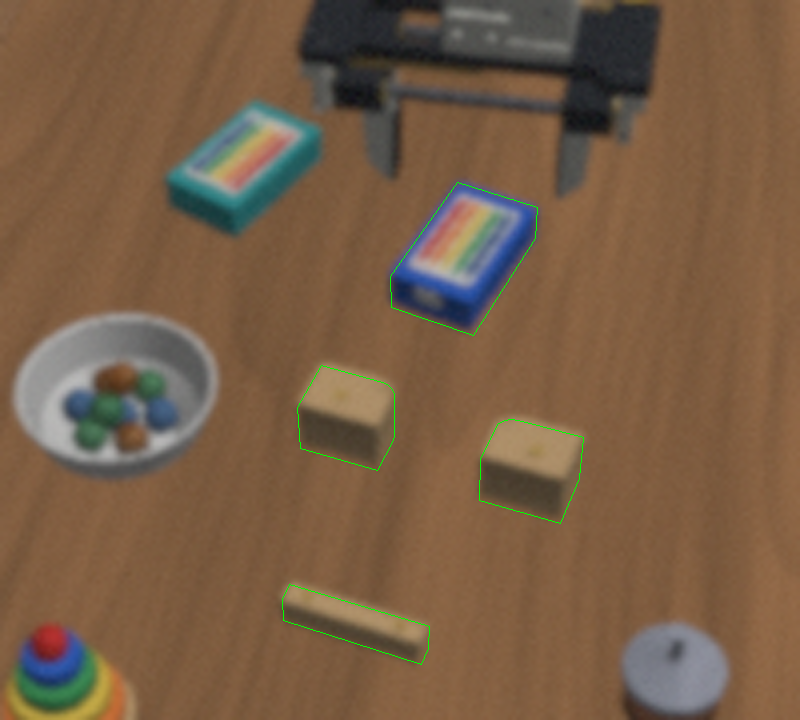

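View pics/sceneo2.png

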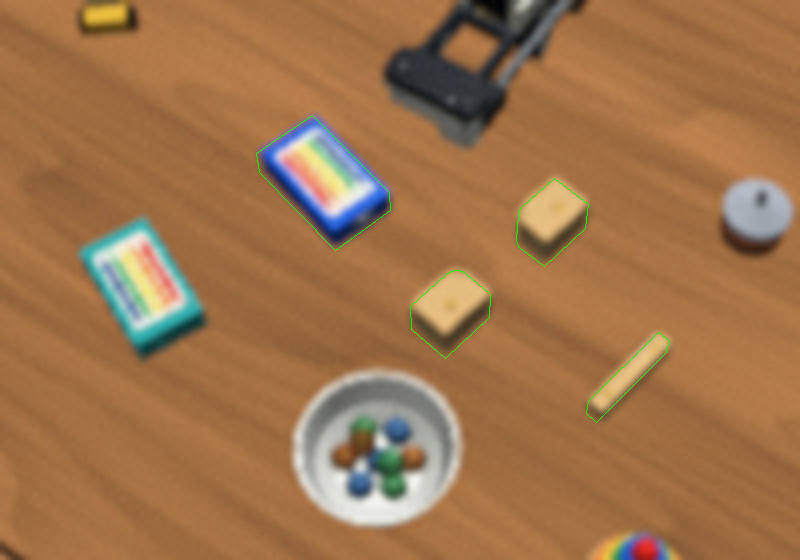

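```bash
cat >> fit.py <<'E'
QB=np.array([.5425,.0228,1.378])
def w(bx,by): c,s=np.cos(QB[2]),np.sin(QB[2]); return np.round([QB[0]+c*bx-s*by,QB[1]+s*bx+c*by],4)
def b(x): d=np.array(x)[:2]-QB[:2]; c,s=np.cos(QB[2]),np.sin(QB[2]); return np.round([c*d[0]+s*d[1],-s*d[0]+c*d[1]],4)
E
python3 - <<'E'
from fit import *
import pickle; P=pickle.load(open('P0.pkl','rb'))
for uv in [(220,204),(231,229),(250,221),(238,195)]: print(b(ray(P['scene'],*uv,.03)),ray(P['scene'],*uv,.03))
o=status.get_obs();print(o['clock'],o['eef_pos'],np.round(o['tool_rot'],2),o['contact_force'],o['width'])
print(w(-.1765,-.1165),w(-.1765,-.0415),w(-.265,0),w(.02,0))
E
```

```text
[-0.2593 -0.2491] [ 0.73729808 -0.27947388  0.03      ]
[-0.1579 -0.2842] [ 0.79118663 -0.18659593  0.03      ]
[-0.1356 -0.221 ] [ 0.73342356 -0.15264131  0.03      ]
[-0.2432 -0.1826] [ 0.67514659 -0.25092672  0.03      ]
1.6 [5.25027150e-01 1.52629358e-05 2.26760944e-01] [[ 0.  1. -0.]
 [-0. -0. -1.]
 [-1.  0.  0.]] [-0.06349612 -0.0449479   0.33422261] 0.09172148883141021
[ 0.623  -0.1728] [ 0.5494 -0.1584] [ 0.4917 -0.2373] [0.5463 0.0424]
```

Emit:
servo_tool(
  targets="0.04 -0.04 0 0 0 7 0.3; 0.07 -0.08 0 0 0 14 0.3; 0.098 -0.12 0 0 0 21 0.3; 0.098 -0.15 0 0 0 28 0.3; 0.098 -0.173 0 0 0 35 0.3; 0.098 -0.173 0 0 0 42 0.3; 0.098 -0.173 0 0 0 49 0.3; 0.098 -0.173 0 0 0 56 0.3",
)

```text
clock: 2.27
eef_pos: [0.6229, -0.1741, 0.2261]
tool_rot: [[-0.001, 0.556, 0.831], [0.001, 0.831, -0.556], [-1.0, 0.0, -0.001]]
contact_force: [-0.3, 0.9, 0.9]
width: 0.0596
```

Emit:
servo_tool(
  targets="0 0 -0.03 0 0 7 0.3; 0 0 -0.06 0 0 14 0.3; 0 0 -0.09 0 0 21 0.3; 0 0 -0.12 0 0 23 0.3; 0 0 -0.13 0 0 23 0.3; 0 0 -0.13 0 0 23 0.3",
)

```text
clock: 2.77
eef_pos: [0.6213, -0.1723, 0.0937]
tool_rot: [[-0.006, 0.192, 0.981], [0.002, 0.981, -0.192], [-1.0, 0.001, -0.006]]
contact_force: [0.6, -0.6, -0.7]
width: 0.0597
```

Run:
```python
from fit import *
for n in ['side','wrist']:
    p=viewer.snapshot(n); save(p,n+'1')
o=status.get_obs();print(o['clock'],o['eef_pos'],b(o['eef_pos']),np.round(o['tool_rot'],3),o['width'])
```

```text
2.8667 [ 0.62373531 -0.17326363  0.09790341] [-0.1769 -0.1173] [[ 0.001  0.192  0.981]
 [-0.     0.981 -0.192]
 [-1.    -0.     0.001]] 0.05984955822325874
```

View pics/side1.png

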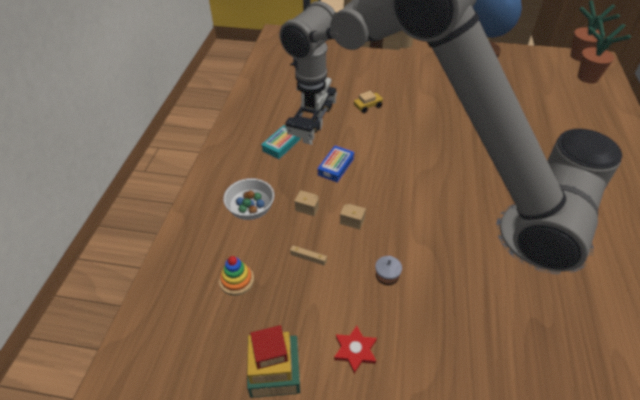

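View pics/wrist1.png

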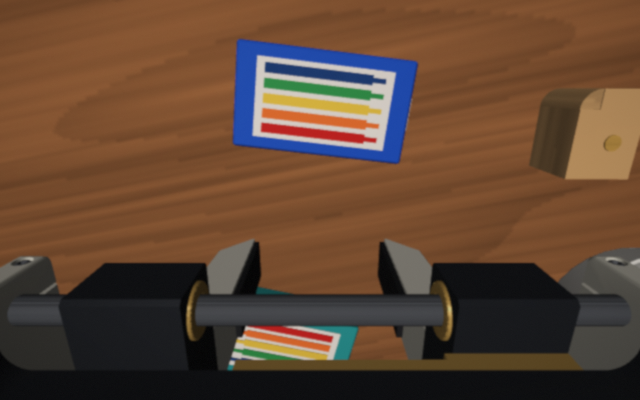

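The wrist view shows the case unobstructed at (325,100), directly in front of the fingers. The turquoise one is behind the fingers, at (295,340). I'll refit from this view.

```bash
cat >> fit.py <<'E'
def look(tag,q0,roi=None,k=2):
    p=viewer.snapshot('wrist'); save(p,tag)
    q,f=fit_case({'wrist':p},['wrist'],q0); 
    print('case world',np.round(q,4),'bay',b(q),'ang',round(q[2]-QB[2],3),'cost',round(f,3))
    if roi: overlay(p,[(BAY,QB),(CASE,q)],tag+'o',roi,k)
    o=status.get_obs();print(round(o['clock'],2),np.round(o['eef_pos'],4),b(o['eef_pos']),np.round(o['contact_force'],1),o['width'])
    return q
E
sed -i "s/'wrist':90/'wrist':130/" fit.py
python3 - <<'E'
from fit import *
look('w2',[.5527,-.1588,1.29],(210,20,640,220),1.8)
E
```

```text
case world [ 0.5529 -0.157   1.2593] bay [-0.1744 -0.0447] ang -0.119 cost 0.029
2.92 [ 0.6243 -0.1735  0.0988] [-0.177  -0.1178] [ 0.6 -0.3 -0.5] 0.05930564354630211
```

View pics/w2o.png

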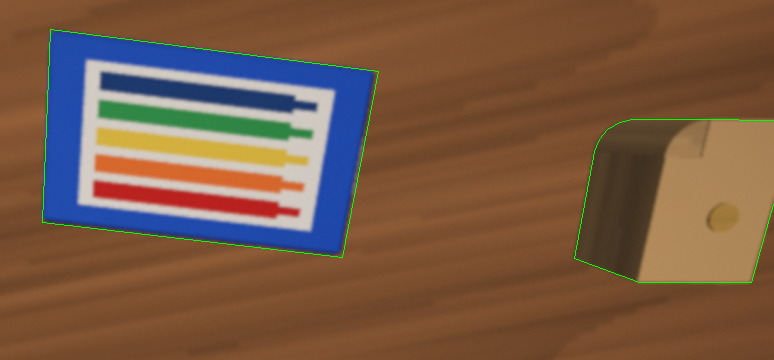

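Emit:
servo_tool(
  targets="0 0 -0.03 0 0 0 0.3; 0 0 -0.06 0 0 0 0.3; 0 0 -0.087 0 0 0 0.3; 0 0 -0.087 0 0 0 0.3; -0.01 0.002 -0.087 0 0 0 0.3; -0.017 0.0033 -0.087 0 0 0 0.3; -0.022 0.0043 -0.087 0 0 0 0.3; -0.027 0.0053 -0.087 0 0 0 0.3",
)

```text
clock: 3.58
eef_pos: [0.5969, -0.1681, 0.012]
tool_rot: [[0.004, 0.191, 0.982], [-0.001, 0.982, -0.191], [-1.0, -0.001, 0.004]]
contact_force: [1.4, 0.3, -0.1]
width: 0.0599
```

Emit:
servo_tool(
  targets="-0.005 0.001 0 0 0 0 0.3; -0.010 0.002 0 0 0 0 0.3; -0.015 0.0029 0 0 0 0 0.3; -0.020 0.0039 0 0 0 0 0.3; -0.025 0.0049 0 0 0 0 0.3; -0.030 0.0059 0 0 0 0 0.3; -0.034 0.0066 0 0 0 0 0.3; -0.036 0.007 0 0 0 0 0.3",
)

```text
clock: 4.25
eef_pos: [0.5593, -0.1605, 0.0097]
tool_rot: [[-0.001, 0.191, 0.982], [0.0, 0.982, -0.191], [-1.0, 0.0, -0.001]]
contact_force: [0.8, -0.6, -0.2]
width: 0.0594
```

Run:
```python
from fit import *
look('w3',[.548,-.157,1.37],(150,0,640,320),1.6)
```

```text
case world [ 0.5208 -0.1555  1.4811] bay [-0.1791 -0.0129] ang 0.103 cost 0.35
4.3 [ 0.5591 -0.1604  0.0096] [-0.1767 -0.0514] [-0.6  0.4 -0.6] 0.059683713022696344
```

View pics/w3o.png

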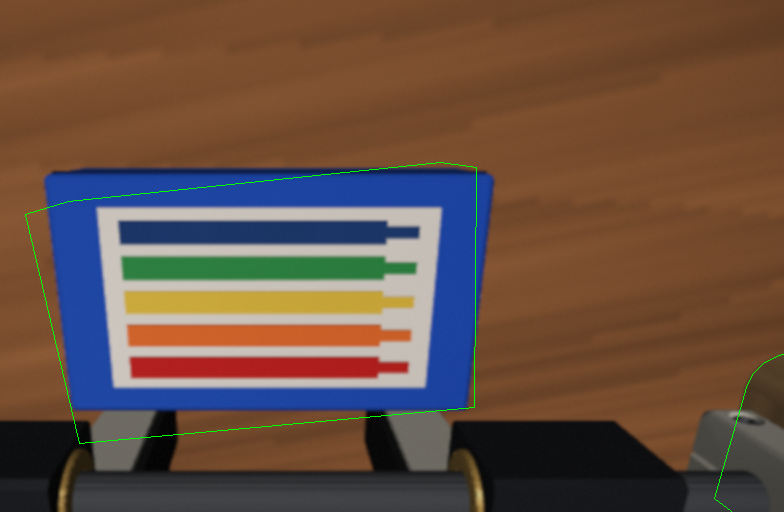

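The case is flush and square against both fingers (top face spans u 180–458, v 105–257). The fit was off only because its mask radius was too small. I'll push the last 10 mm sideways.

Emit:
servo_tool(
  targets="-0.004 0.0008 0 0 0 0 0.3; -0.007 0.0014 0 0 0 0 0.3; -0.009 0.0018 0 0 0 0 0.3; -0.0103 0.002 0 0 0 0 0.3; -0.0103 0.002 0 0 0 0 0.3",
)

```text
clock: 4.72
eef_pos: [0.5492, -0.1585, 0.0096]
tool_rot: [[-0.001, 0.191, 0.982], [0.0, 0.982, -0.191], [-1.0, 0.0, -0.001]]
contact_force: [1.0, 0.9, -0.5]
width: 0.0596
```

```bash
sed -i "s/'wrist':130/'wrist':240/" fit.py
python3 - <<'E'
from fit import *
look('w4',[.510,-.151,1.378],(150,0,640,320),1.6)
E
```

```text
case world [ 0.5079 -0.1509  1.3771] bay [-0.1771  0.0007] ang -0.001 cost 0.038
4.77 [ 0.5493 -0.1585  0.0096] [-0.1767 -0.0414] [-0.4 -0.2  0.2] 0.059762593539641994
```

View pics/w4o.png

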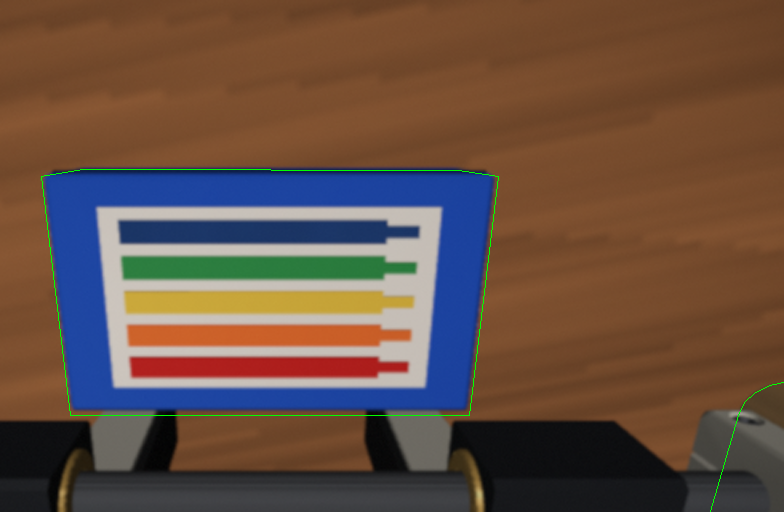

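Emit:
servo_tool(
  targets="0.01 -0.002 0 0 0 0 0.3; 0.02 -0.004 0 0 0 0 0.3; 0.02 -0.004 0.04 0 0 0 0.3; 0.02 -0.004 0.08 0 0 -7 0.3; 0.02 -0.004 0.11 0 0 -14 0; 0 -0.03 0.11 0 0 -21 -0.3; -0.02 -0.06 0.11 0 0 -28 -0.6; -0.05 -0.08 0.11 0 0 -35 -0.6",
)

```text
clock: 5.43
eef_pos: [0.5004, -0.2405, 0.1204]
tool_rot: [[0.002, 0.723, 0.691], [-0.002, 0.691, -0.723], [-1.0, 0.0, 0.003]]
contact_force: [-0.8, -1.6, 1.3]
width: 0.0377
```

Emit:
servo_tool(
  targets="-0.0075 -0.001 0 0 0 -7 -0.6; -0.0075 -0.001 0 0 0 -14 -0.6; -0.0075 -0.001 0 0 0 -21 -0.6; -0.0075 -0.001 0 0 0 -28 -0.6; -0.0075 -0.001 0 0 0 -35 -0.6; -0.0075 -0.001 0 0 0 -42 -0.6; -0.0075 -0.001 0 0 0 -49 -0.6; -0.0075 -0.001 0 0 0 -55 -0.6",
)

```text
clock: 6.1
eef_pos: [0.492, -0.2395, 0.1195]
tool_rot: [[-0.001, 0.98, -0.197], [0.0, -0.197, -0.98], [-1.0, -0.001, -0.0]]
contact_force: [0.3, 0.0, 0.6]
width: 0.0187
```

Run:
```python
from fit import *
look('w5',[.508,-.151,1.378],(150,0,640,320),1.6)
print(np.round(status.get_obs()['tool_rot'],3))
```

```text
case world [ 0.5078 -0.1496  1.3734] bay [-0.1759  0.001 ] ang -0.005 cost 0.018
6.15 [ 0.492  -0.2395  0.1195] [-0.2671 -0.0007] [-0.2  0.7  0.4] 0.018506675676190108
[[-0.001  0.979 -0.202]
 [ 0.    -0.202 -0.979]
 [-1.    -0.001 -0.   ]]
```

View pics/w5o.png

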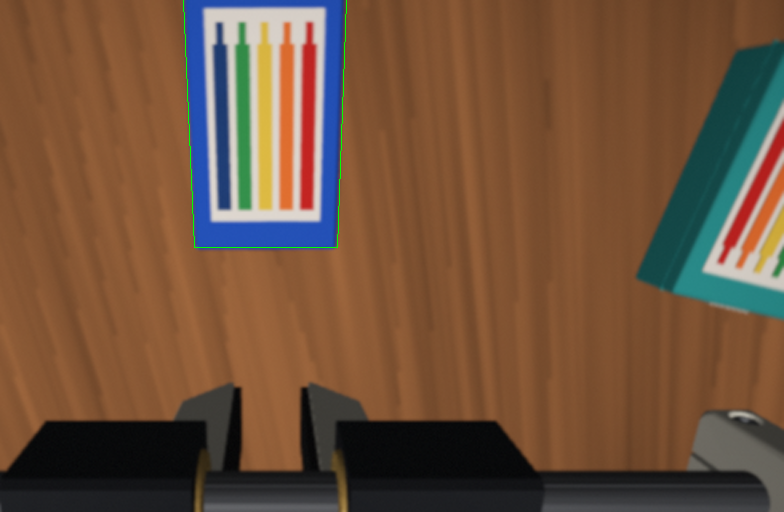

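Emit:
servo_tool(
  targets="-0.001 0 -0.035 0 0 0.5 -0.6; -0.001 0 -0.07 0 0 0.5 -0.6; -0.001 0 -0.1 0 0 0.5 -0.6; -0.001 0 -0.11 0 0 0.5 -0.6; -0.001 0 -0.11 0 0 0.5 -0.6; 0.0005 0.008 -0.11 0 0 0.5 -0.6; 0.002 0.0155 -0.11 0 0 0.5 -0.6; 0.003 0.0205 -0.11 0 0 0.5 -0.6",
)

```text
clock: 6.82
eef_pos: [0.4964, -0.2187, 0.0116]
tool_rot: [[0.003, 0.983, -0.181], [-0.001, -0.181, -0.983], [-1.0, 0.003, 0.001]]
contact_force: [0.3, 1.2, -0.6]
width: 0.0181
```

Emit:
servo_tool(
  targets="0.001 0.005 0 0 0 0 -0.6; 0.002 0.01 0 0 0 0 -0.6; 0.003 0.015 0 0 0 0 -0.6; 0.0039 0.02 0 0 0 0 -0.6; 0.0049 0.025 0 0 0 0 -0.6; 0.0059 0.03 0 0 0 0 -0.6; 0.0068 0.035 0 0 0 0 -0.6; 0.0078 0.04 0 0 0 0 -0.6",
)

```text
clock: 7.48
eef_pos: [0.5031, -0.1787, 0.0097]
tool_rot: [[-0.0, 0.983, -0.182], [-0.0, -0.182, -0.983], [-1.0, -0.0, 0.0]]
contact_force: [-0.8, -2.0, 1.8]
width: 0.0184
```

Run:
```python
from fit import *
look('w6',[.516,-.11,1.378],(150,0,640,320),1.6)
print(np.round(status.get_obs()['tool_rot'],3))
```

```text
case world [ 0.513  -0.1131  1.3827] bay [-0.139   0.0029] ang 0.005 cost 0.02
7.53 [ 0.5031 -0.1778  0.0096] [-0.2045  0.0003] [-0.2  0.1 -0.9] 0.018164802638675013
[[-0.     0.983 -0.182]
 [ 0.001 -0.182 -0.983]
 [-1.    -0.    -0.001]]
```

View pics/w6o.png

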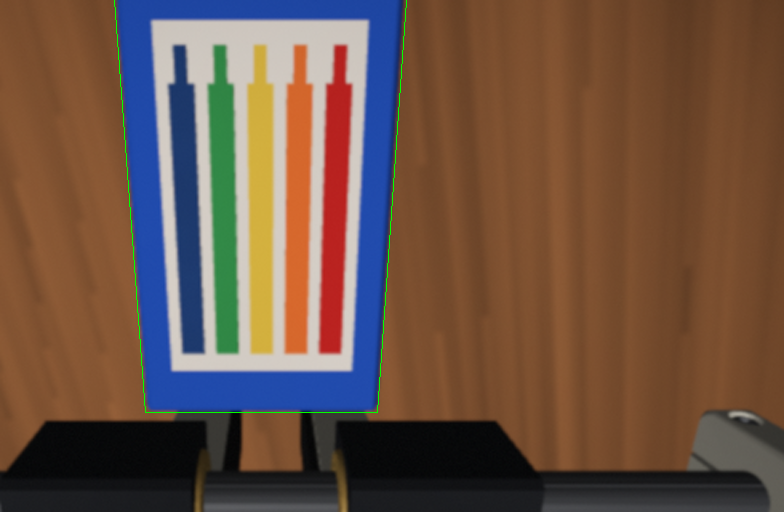

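Run:
```python
from fit import *
P={n:viewer.snapshot(n) for n in ['scene','side']}
for v in (['side'],['scene'],['side','scene']):
    q,f=fit_case(P,v,[.513,-.113,1.38]); print(v,b(q),q[2]-QB[2],f)
q=[.513,-.1131,1.3827]
overlay(P['side'],[(BAY,QB),(CASE,q)],'s7o',(250,100,410,240),5)
overlay(P['scene'],[(BAY,QB),(CASE,q)],'c7o',(240,140,400,260),5)
```

```text
['side'] [-0.1479  0.0012] 0.08431321206043219 0.17481886811572175
['scene'] [-0.1437  0.0069] -0.08996879837335392 0.19150078282263475
['side', 'scene'] [-0.1441  0.0024] 0.06917251412933467 0.39720692120394596
```

View pics/s7o.png

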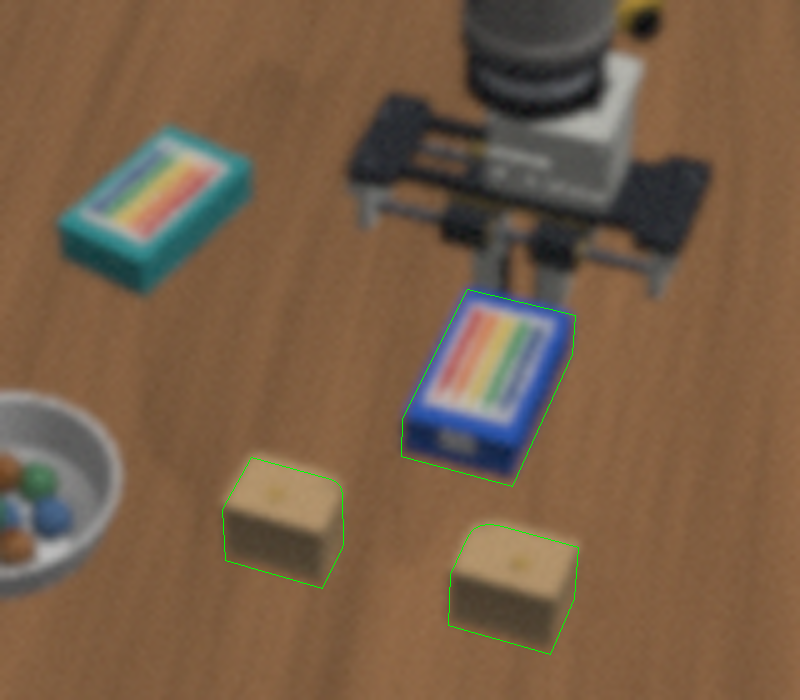

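View pics/c7o.png

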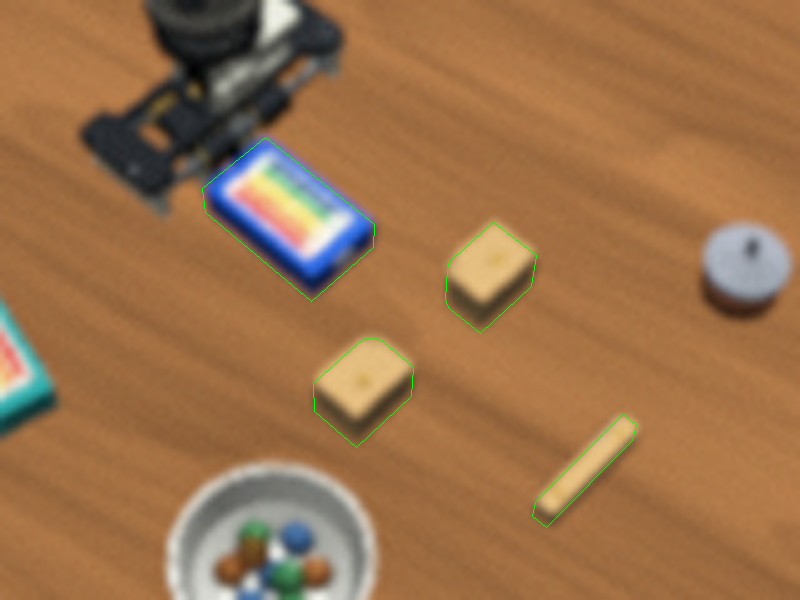

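Emit:
servo_tool(
  targets="0.001 0.005 0 0 0 -0.4 -0.6; 0.002 0.01 0 0 0 -0.8 -0.6; 0.003 0.015 0 0 0 -1.2 -0.6; 0.0039 0.02 0 0 0 -1.5 -0.6; 0.0049 0.025 0 0 0 -1.5 -0.6; 0.0059 0.03 0 0 0 -1.5 -0.6; 0.0066 0.034 0 0 0 -1.2 -0.6; 0.0074 0.038 0 0 0 -1 -0.6",
)

```text
clock: 8.3
eef_pos: [0.5105, -0.1407, 0.0098]
tool_rot: [[0.0, 0.98, -0.199], [-0.0, -0.199, -0.98], [-1.0, 0.0, 0.0]]
contact_force: [0.4, -1.0, -0.0]
width: 0.0186
```

Run:
```python
from fit import *
look('w8',[.521,-.073,1.378],(120,0,560,320),1.8)
print(np.round(status.get_obs()['tool_rot'],3))
```

```text
case world [ 0.5219 -0.0752  1.3668] bay [-0.1002  0.0015] ang -0.011 cost 0.02
8.35 [ 0.5105 -0.14    0.0097] [-0.1659  0.0002] [-1.   1.   0.2] 0.01812741340069521
[[-0.     0.98  -0.198]
 [ 0.    -0.198 -0.98 ]
 [-1.    -0.    -0.   ]]
```

View pics/w8o.png

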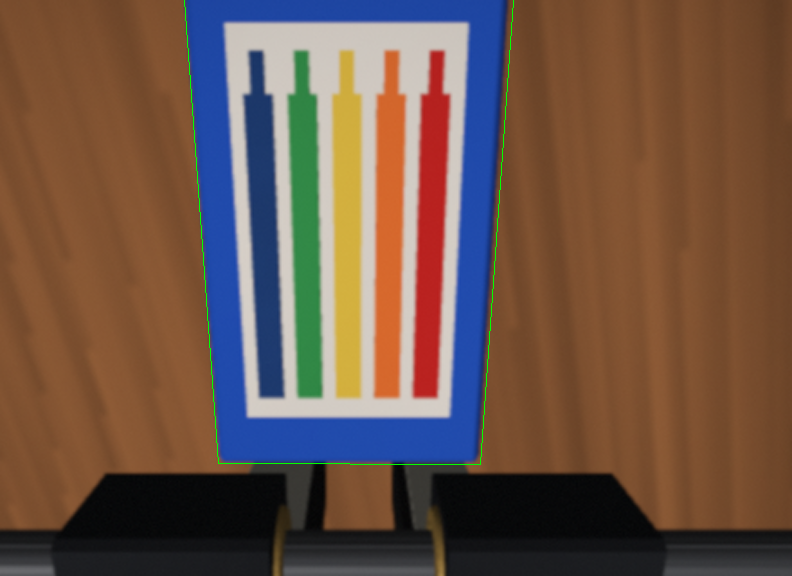

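Emit:
servo_tool(
  targets="0.001 0.005 0 0 0 0 -0.6; 0.0019 0.01 0 0 0 0 -0.6; 0.0028 0.015 0 0 0 0 -0.6; 0.0037 0.02 0 0 0 0 -0.6; 0.0047 0.025 0 0 0 0 -0.6; 0.0057 0.03 0 0 0 0.3 -0.6; 0.0067 0.035 0 0 0 0.5 -0.6; 0.0077 0.04 0 0 0 0.5 -0.6",
)

```text
clock: 9.02
eef_pos: [0.5182, -0.1007, 0.0098]
tool_rot: [[0.0, 0.982, -0.19], [-0.0, -0.19, -0.982], [-1.0, 0.0, 0.0]]
contact_force: [-0.4, -1.7, 0.6]
width: 0.0179
```

Run:
```python
from fit import *
look('w9',[.530,-.035,1.378],(120,0,560,320),1.8)
print(np.round(status.get_obs()['tool_rot'],3))
p=viewer.snapshot('side');overlay(p,[(BAY,QB)],'s9o',(250,100,410,240),5)
```

```text
case world [ 0.5286 -0.0351  1.3786] bay [-0.0595  0.0026] ang 0.001 cost 0.018
9.07 [ 0.5183 -0.0998  0.0097] [-0.125   0.0003] [-1.7  0.3  0.3] 0.018522339329063192
[[ 0.     0.982 -0.19 ]
 [ 0.    -0.19  -0.982]
 [-1.    -0.    -0.   ]]
```

View pics/w9o.png

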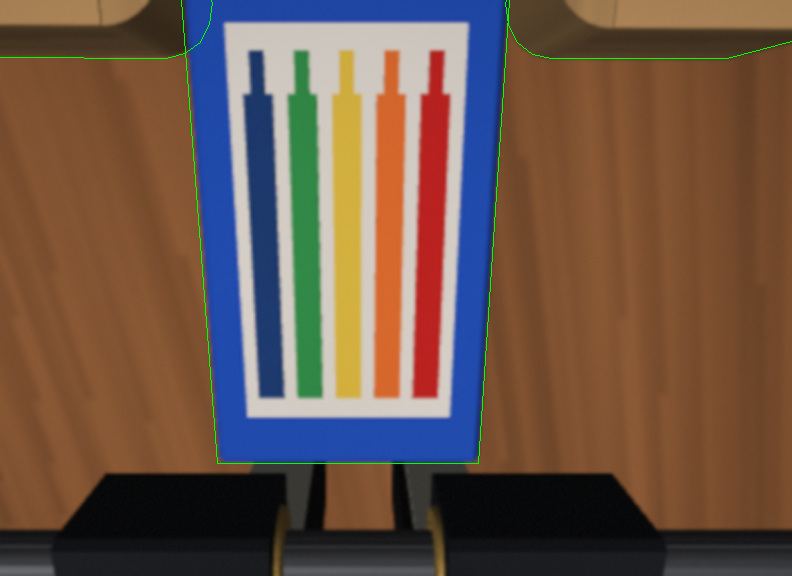

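View pics/s9o.png

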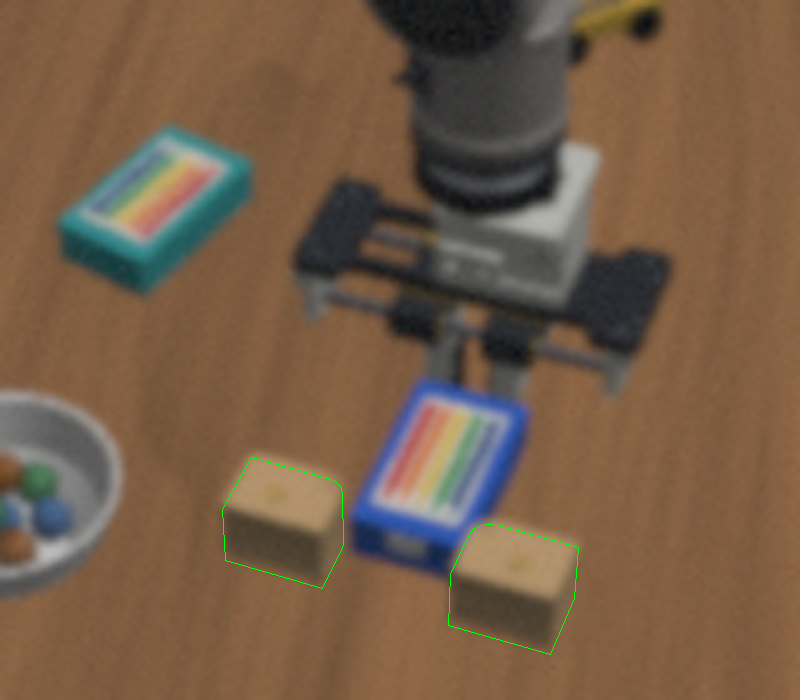

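Emit:
servo_tool(
  targets="0.0011 0.004 0 0 0 -0.4 -0.6; 0.0021 0.008 0 0 0 -0.7 -0.6; 0.0031 0.012 0 0 0 -0.9 -0.6; 0.0041 0.016 0 0 0 -0.9 -0.6; 0.0049 0.02 0 0 0 -0.9 -0.6; 0.0057 0.024 0 0 0 -0.7 -0.6; 0.0065 0.028 0 0 0 -0.5 -0.6; 0.0073 0.032 0 0 0 -0.3 -0.6",
)

```text
clock: 9.78
eef_pos: [0.5255, -0.0688, 0.0097]
tool_rot: [[0.0, 0.981, -0.196], [-0.0, -0.196, -0.981], [-1.0, 0.0, 0.0]]
contact_force: [1.1, 0.2, -0.3]
width: 0.0184
```

Run:
```python
from fit import *
look('w10',[.535,-.003,1.378],(120,0,560,320),1.8)
```

```text
case world [ 0.5363 -0.0032  1.3749] bay [-0.0267  0.0011] ang -0.003 cost 0.017
9.83 [ 0.5255 -0.0681  0.0097] [-0.0925 -0.0008] [-0.6  1.1 -1.1] 0.018433945386827983
```

View pics/w10o.png

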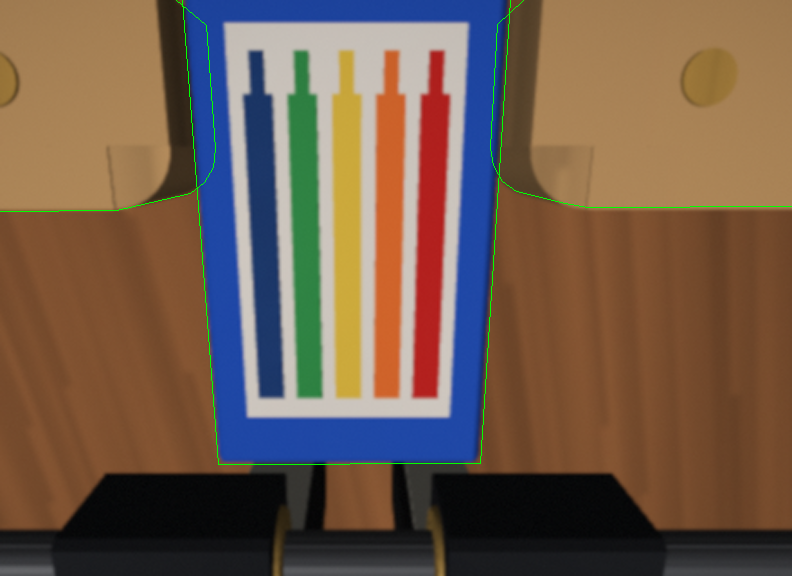

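Emit:
servo_tool(
  targets="0.001 0.005 0 0 0 0.2 -0.6; 0.0019 0.01 0 0 0 0.3 -0.6; 0.0028 0.015 0 0 0 0.3 -0.6; 0.0037 0.02 0 0 0 0.3 -0.6; 0.0046 0.025 0 0 0 0.3 -0.6; 0.0056 0.03 0 0 0 0.3 -0.6; 0.0066 0.035 0 0 0 0.3 -0.6; 0.0076 0.04 0 0 0 0.3 -0.6",
)

```text
clock: 10.5
eef_pos: [0.5331, -0.0286, 0.0097]
tool_rot: [[0.0, 0.982, -0.191], [-0.0, -0.191, -0.982], [-1.0, 0.0, 0.0]]
contact_force: [0.4, -0.8, 0.5]
width: 0.0182
```

Run:
```python
from fit import *
look('w11',[.543,.037,1.378],(120,0,560,320),1.8)
```

```text
case world [0.5437 0.0369 1.3752] bay [0.0141 0.0015] ang -0.003 cost 0.018
10.55 [ 0.5332 -0.0278  0.0098] [-0.0515 -0.0006] [ 0.3  0.  -0. ] 0.01857427639850766
```

View pics/w11o.png

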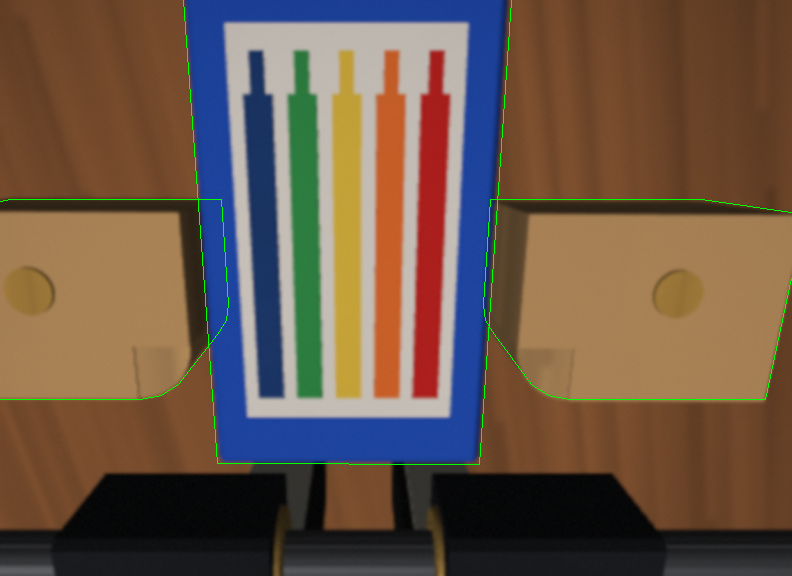

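Emit:
servo_tool(
  targets="0.001 0.005 0 0 0 0 -0.6; 0.0019 0.01 0 0 0 0 -0.6; 0.0028 0.015 0 0 0 0 -0.6; 0.0037 0.02 0 0 0 0 -0.6; 0.0047 0.025 0 0 0 0 -0.6; 0.0057 0.03 0 0 0 0 -0.6; 0.0067 0.035 0 0 0 0 -0.6; 0.0077 0.04 0 0 0 0 -0.6",
)

```text
clock: 11.22
eef_pos: [0.5408, 0.0113, 0.0097]
tool_rot: [[0.0, 0.982, -0.191], [-0.0, -0.191, -0.982], [-1.0, 0.0, 0.0]]
contact_force: [0.2, -0.8, 0.5]
width: 0.018
```

Emit:
servo_tool(
  targets="0.0009 0.004 0 0 0 0 -0.6; 0.0017 0.008 0 0 0 0 -0.6; 0.0024 0.012 0 0 0 0 -0.6; 0.0031 0.016 0 0 0 0 -0.6; 0.0036 0.019 0 0 0 0 -0.6; 0.0042 0.022 0 0 0 0 -0.6; 0.0046 0.024 0 0 0 0 -0.6; 0.0046 0.024 0 0 0 0 -0.6",
)

```text
clock: 11.88
eef_pos: [0.5454, 0.0353, 0.0097]
tool_rot: [[0.0, 0.982, -0.191], [0.0, -0.191, -0.982], [-1.0, 0.0, -0.0]]
contact_force: [0.5, -1.3, 0.1]
width: 0.0183
```

Run:
```python
from fit import *
look('w12',[.557,.1,1.378],(120,0,560,320),1.8)
p=viewer.snapshot('side');overlay(p,[(BAY,QB)],'s12o',(250,140,410,280),5)
```

```text
case world [0.5559 0.1008 1.3787] bay [0.0791 0.0018] ang 0.001 cost 0.017
11.93 [0.5453 0.0351 0.0097] [ 0.0126 -0.0004] [-0.5 -0.2 -0.1] 0.01827564699538418
```

View pics/w12o.png

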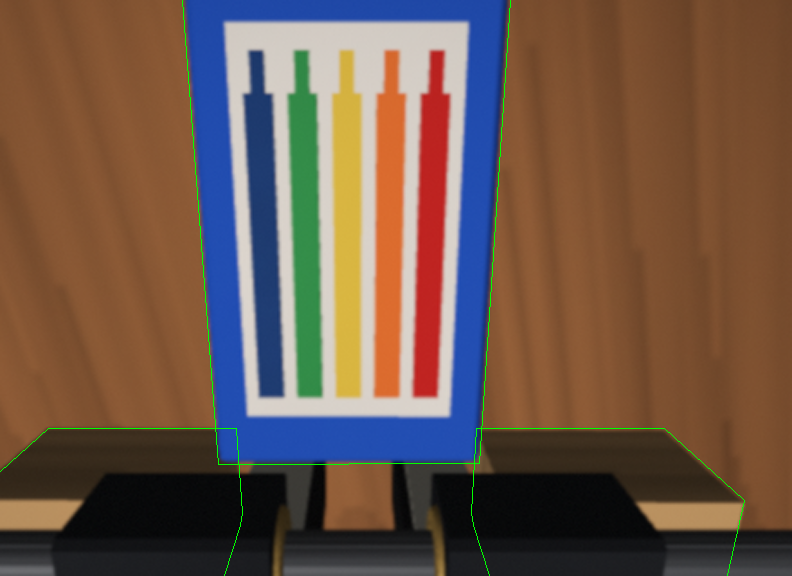

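View pics/s12o.png

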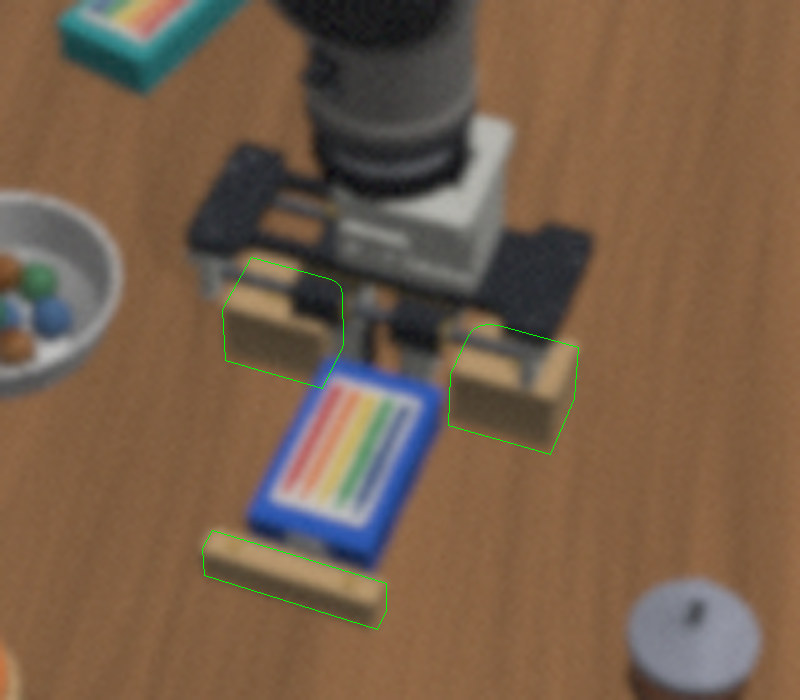

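Emit:
servo_tool(
  targets="0.0003 0.0015 0 0 0 0 -0.6; 0.0006 0.003 0 0 0 0 -0.6; 0.0008 0.004 0 0 0 0 -0.6; 0.0009 0.0045 0 0 0 0 -0.6; 0.0009 0.0045 0 0 0 0 -0.6",
)

```text
clock: 12.4
eef_pos: [0.5462, 0.0395, 0.0097]
tool_rot: [[0.0, 0.982, -0.191], [0.0, -0.191, -0.982], [-1.0, 0.0, -0.0]]
contact_force: [-0.5, -0.4, 0.7]
width: 0.0183
```

Emit:
servo_tool(
  targets="0.0001 0.0006 0 0 0 0 -0.6; 0.0002 0.001 0 0 0 0 -0.6; 0.0002 0.001 0 0 0 0 -0.6",
)

```text
clock: 12.65
eef_pos: [0.5464, 0.0404, 0.0097]
tool_rot: [[0.0, 0.982, -0.191], [0.0, -0.191, -0.982], [-1.0, 0.0, -0.0]]
contact_force: [0.1, 0.1, -0.3]
width: 0.0185
```

Emit:
servo_tool(
  targets="0.0001 0.0006 0 0 0 0 -0.6; 0.0002 0.001 0 0 0 0 -0.6; 0.0002 0.001 0 0 0 0 -0.6",
)

```text
clock: 12.9
eef_pos: [0.5465, 0.041, 0.0097]
tool_rot: [[-0.0, 0.982, -0.191], [-0.0, -0.191, -0.982], [-1.0, -0.0, 0.001]]
contact_force: [-0.0, -3.2, 1.2]
width: 0.0181
```

Run:
```python
from fit import *
look('w13',[.557,.106,1.378])
p=viewer.snapshot('side');overlay(p,[(BAY,QB)],'s13o',(270,190,370,280),8)
```

```text
case world [0.5572 0.1065 1.3785] bay [0.085  0.0016] ang 0.001 cost 0.017
12.95 [0.5465 0.041  0.0097] [ 0.0187 -0.0004] [-1.  -2.9  0.4] 0.018183452137098013
```

View pics/s13o.png

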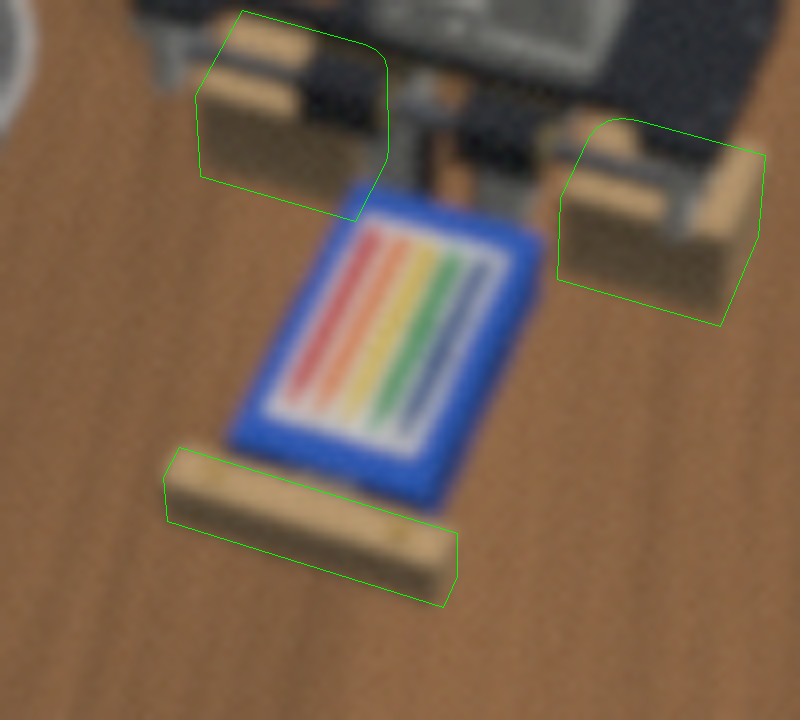

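The force now holds at 3 N and the fit gives x = 85 mm, so the case is home. The side view shows its end against the strip, at around (330,470) in the crop. I'll back straight out and then up.

Emit:
servo_tool(
  targets="-0.002 -0.01 0 0 0 0 -0.6; -0.005 -0.025 0 0 0 0 -0.6; -0.009 -0.045 0 0 0 0 -0.6; -0.0135 -0.07 0 0 0 0 -0.6; -0.0155 -0.08 0 0 0 0 -0.6; -0.0155 -0.08 0.04 0 0 0 -0.6; -0.0155 -0.08 0.08 0 0 0 -0.6; -0.0155 -0.08 0.12 0 0 0 -0.6",
)

```text
clock: 13.67
eef_pos: [0.5305, -0.0389, 0.1306]
tool_rot: [[-0.002, 0.981, -0.192], [0.001, -0.192, -0.981], [-1.0, -0.002, -0.001]]
contact_force: [1.1, 0.3, -0.9]
width: 0.0185
```

Emit:
servo_tool(
  targets="0 -0.01 0.04 0 0 0 -0.6; 0 -0.01 0.06 0 0 0 -0.6; 0 -0.01 0.06 0 0 0 -0.6; 0 -0.01 0.06 0 0 0 -0.6",
)

```text
clock: 14.0
eef_pos: [0.5316, -0.0488, 0.1909]
tool_rot: [[0.003, 0.982, -0.191], [-0.0, -0.191, -0.982], [-1.0, 0.003, -0.0]]
contact_force: [0.0, -0.2, -0.7]
width: 0.0186
```

Run:
```python
from fit import *
look('w14',[.557,.106,1.378],(180,0,460,210),2.8)
p=viewer.snapshot('side');save(p,'s14')
```

```text
case world [0.5573 0.1074 1.378 ] bay [0.0859 0.0017] ang 0.0 cost 0.02
14.05 [ 0.5307 -0.0485  0.1893] [-0.0722 -0.0021] [-0.2  0.1 -1. ] 0.01791754606766243
```

View pics/w14o.png

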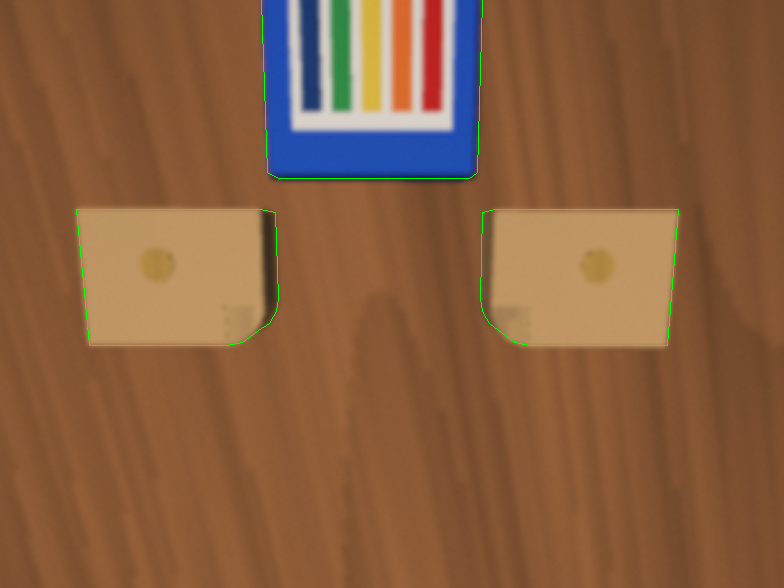

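View pics/s14.png

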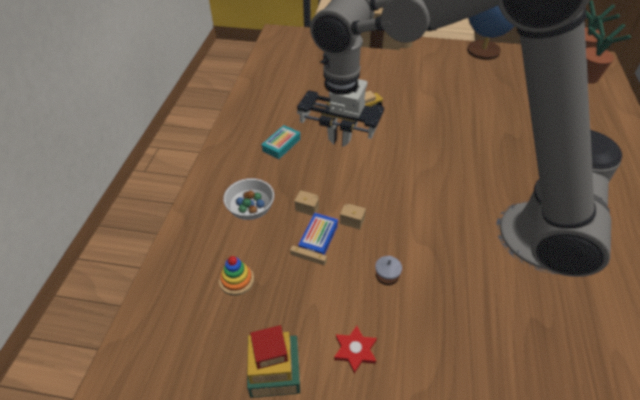

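The side view shows the case at (318,233) lying straight against the strip at (309,255). The hand is clear and the other toys are where they started.

```bash
python3 -c "
from station import order; print(order.finish_job())"
```

```text
the job is handed in; nothing more can be done
None
```

The blue case is in the crayon bay with its leading end against the back strip, and I handed the job in at about 14 s of the 72 s allowed. No verdict is reported.

**How it went:** I pushed the case sideways onto the gap's middle line, which also squared it up. Then I pushed it lengthwise from behind through the gap until it met the strip, backed the hand straight out and raised it.

**Last checks:**
- **Position:** the final wrist-camera fit put the case at bay x = 86 mm and y = 1.7 mm, straight to within 0.001 rad. The picture cut off its leading end. The true home position is x = 85 mm, so that reading is within the 2 mm calibration error.
- **Contact:** the force held at about 3 N at the end of the push, and the highest reading in any push was about 3.3 N. The side view agreed that the case was against the strip.
- **Surroundings:** by eye, the other toys stand where they did at the start; I did not measure them. The hand is clear, at 0.19 m height.

**Disagreement:** midway along, outline fits from the scene and side cameras differed by up to 0.09 rad in angle and several mm in position. The case's dark front face was missing from their colour mask, so I relied on the wrist camera.

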